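# Load the felt drum on the polishing spindle and run it in under the hood

## Robot

A 6-joint arm with a two-finger parallel gripper is mounted at the origin on the work surface. World frame = base frame: x ahead of the robot, y to its left, z up, the work surface at z = 0. Lengths are in m, angles in rad, forces in N, time in s.
With the tool pointing down it reaches from about 0.35 to 0.725 m from the base axis. Payload 6 kg.
Tool frame: the origin (TCP) lies on the mounting face of the last link; the fingertips stand arm.tips_ahead ahead of it and the grasp point (between the pads) lies 155 mm ahead of it (arm.tips_ahead is the distance from the TCP to the fingertips, in m); z points along the fingers, x is the direction in which the jaws open and shut, and the axes are right-handed (so a half turn about z gives the same grasp; the last joint's range is limited). The gripper opens to 85 mm and grips with 20 to 120 N. Pads are 22 mm wide; open, the fingers measure 114 mm over their backs; the gripper's body (76 mm by 85 mm) begins 54 mm behind the grasp point. The pads swing forward as they close: fully open they stand 13 mm farther back than shut.
Start: joints at [-0.81, 0.04, 0.085, 0, -1.615, -0.334], TCP at [0.248, -0.546, 0.405] pointing down, gripper open.
Joint ranges: [-2.56, 2.56], [-1.29, 2.01], [-1.08, 1.49], [-3.29, 1.98], [-2.81, -0.18], [-2.99, 2.99]. Speed limits (rad/s): [2.57, 2.57, 3.01, 3.14, 3.14, 3.14].

## Interface

Orientations are given as a unit quaternion [x, y, z, w].
In Python, from bench import arm, eyes, nets gives the robot as it stands. Calls block until the motion is done:
- arm.movep(position, orientation): joint-space move of the TCP to a pose.
- arm.line_to(position, speed=0.15, attitude=None): straight line of the TCP; attitude=None keeps the orientation; speed is the mean speed in m/s.
- arm.set_joints(angles): joint-space move.
- arm.open_gripper() and arm.clamp(grip_force=None): open the fingers fully, or close them until they stop; grip_force is the grip in N (None keeps the last).
- arm.hold(seconds).
- arm.ik(position, orientation): joint angles nearest the present ones, or None.
- eyes.snapshot(name): name is "side" or "top" or "wrist"; returns a dict with "color" (480x640x3 uint8, red, green, blue), "vfov" (degrees; the focal length in pixels is half the picture's height over the tangent of half this angle, whatever the lens; pixels are square), "cx", "cy" (the principal point, pixels), "D" ([k1, k2, p1, p2, k3] as OpenCV has them; the pictures are not rectified), "R" (3x3) and "t" (3): a world point X has camera coordinates R X + t. Camera axes: x right, y down, z forward; pixel columns grow to the right and rows downward; lengths in m; the calibration is good to about 2 mm. A picture is of the moment at which its call begins. There is no depth.
A pose or a line that the arm cannot do raises arm.IKError and nothing moves.
- arm.close_job(): hands the job in, once; it reports no verdict.
Trained networks look in a picture, given as the dict that the camera call returned (one of the last four; its "shot" number tells which), for a name from the list of things; names that differ only in an ending like _2 or _b are one class to them, and where a whole thing is asked for, a point or a joint stands for the part that bears it (a point fixed in the world has none). Each returns a list of dicts, best first, with "conf" (0 to 1); they miss things now and then, are a little off and sometimes report something else, mostly with a low value. They report only what shows in the picture. A call takes as long as a camera call. They do not tell look-alikes from the thing itself.
- nets.spot_in(picture, target): "box" ([centre column, centre row, width, height] as shares, 0 to 1, of the picture: columns of its width, rows of its height, round what is visible of it).
- nets.place_of(picture, target): "at" ([column, row] as shares, 0 to 1, of the picture: columns of its width, rows of its height: a listed point, or the origin of a listed thing).
Readings, each from a call of its own:
- arm.read_t(): time.
- arm.read_joint_positions(): joint angles.
- arm.read_qd(): joint speeds.
- arm.read_tau(): joint torques, N m.
- arm.read_eef_pos(): TCP position.
- arm.read_orientation(): TCP orientation.
- arm.read_ft_force(): force on the tool from outside, world axes, zero at the start.
- arm.read_torque(): the same for the moment, N m.
- arm.read_finger_gap(): finger opening in m.
Only numpy, scipy, OpenCV 4.12 (cv2) and the standard library are available. Lean on these libraries where they do the work, as an engineer would, in place of code of your own. Each camera call takes 0.05 s, during which the arm holds its last target. There are 200 camera calls.

## Task

Draw the polishing unit's spindle carriage fully out from under its dust hood by the red paddle, then put the white felt drum (blue hub, neck up) over the upright spindle, lowering it until it sits flat on its seat rather than letting it drop. Let go of it and push the carriage all the way back in, so the drum ends up under the hood. Do not knock over or shift the other things on the bench.

Things in the scene. Friction and masses are not known exactly. Their poses are not given: they have to be found in the camera images.
- unit: Polishing unit fixed to the bench: grey base 120 x 290 mm with rails along its own y axis (y = -60 to 230 mm); at its -y end a clear dust hood with tan frame over x = -62..62, y = -61..61 mm, top 126 mm above the bench, its +y side open. Origin on the bench under the hood's centre. The carriage slides out along the unit's +y.
- carriage (a joint): Slide of the spindle carriage along the unit's +y, in m: 0 = fully in (spindle under the hood's centre), 0.15 = fully out, for loading. About 3 N of friction; stays where left. Starts between 0 and 0.05, too far in to load. Aluminium plate 85 mm wide, from 45 mm behind to 135 mm in front (+y) of the spindle, its top 28 mm above the bench.
- spindle_seat (a point): Centre of the round steel seat (radius 34 mm) on the carriage at the foot of the upright steel spindle, 30 mm above the bench; axes parallel to the unit's. The spindle is 11 mm in diameter and rises 52 mm above this point, the last 10 mm tapering to 4 mm. The drum's underside belongs here.
- paddle_top (a point): Middle of the top edge of the carriage's red upright paddle, 120 mm from the spindle along the unit's +y, 105 mm above the bench; axes parallel to the unit's. Paddle 56 mm wide (unit x), 10 mm thick (unit y), 28 to 105 mm above the bench. Carriage fully in: its inner face is 54 mm from the hood. On the hood side a low foot reaches 24 mm from its middle, 40 mm above the bench.
- white_drum: The drum to load: a spool 68 mm high with a 14 mm bore right through; cream-white felt (diameter 52 mm) between two blue flanges (diameter 60 mm, at heights 0-5 and 39-44 mm), above them a blue neck, diameter 32 mm, heights 44-68 mm, to grip it by. 0.11 to 0.23 kg. Origin at the centre of its underside, z up through the neck. Stands on the pad.
- pad: Red leather bench pad, 220 x 320 x 3 mm, fixed; origin at the centre of its underside. The six loose things stand on its top (3 mm above the bench) in two columns 106 mm apart (pad x) of three 102 mm apart (pad y), each up to 9 mm off; which stands where varies.
- grey_drum: Another drum of the same shape and size with dark grey felt and orange hub; not wanted. Origin at the centre of its underside, z up.
- jar: White jar, 60 mm diameter, 80 mm high. Origin at the centre of its underside, z up.
- vial: Green glass bottle, 46 mm diameter, 95 mm high. Origin at the centre of its underside, z up.
- tin: Flat aluminium tin, 65 mm diameter, 40 mm high. Origin at the centre of its underside, z up.
- crucible: White ceramic cup, at most 56 mm diameter, 55 mm high. Origin at the centre of its underside, z up.
- brush: Bench brush lying flat near the robot, on its right; at most 40 mm high.
- compound_bar: Brown bar of polishing compound, 35 x 100 x 30 mm, lying beyond the pad. Origin at the centre of its underside, z up.
Mind the look-alikes: they are no part of the job. What is meant by the white_drum is not pink, purple or yellow, and is the larger of those in its own colour.

How it is judged:
On the way, in this order (a step that is already met when the one before it is completed fails the run):
1. the carriage is drawn fully out (within 8 mm of its outer stop), the drum not yet on it (value of joint carriage above 0.142 m and horizontal distance between white_drum and spindle_seat above 0.05 m), for 0.1 s.
2. the white drum sits flat on its seat over the spindle and has been let go, the carriage still out from under the hood (horizontal distance between white_drum and spindle_seat below 0.004 m and z of white_drum in the frame of spindle_seat between -0.004 and 0.004 m and angle between white_drum's own z axis and vertical below 0.06 rad and contact force between the fingers and white_drum below 0.1 N and value of joint carriage above 0.1 m), for 0.1 s.
At the end, for the whole second after the job is handed in: The white drum stands neck up on its seat over the spindle (underside within 4 mm of the seat in height and within 4 mm of the spindle's axis, tilted under 0.06 rad), at rest, and the carriage is within 6 mm of its inner stop (horizontal distance between white_drum and spindle_seat below 0.004 m and z of white_drum in the frame of spindle_seat between -0.004 and 0.004 m and angle between white_drum's own z axis and vertical below 0.06 rad and value of joint carriage below 0.006 m and linear speed of white_drum below 0.02 m/s); the robot touches nothing.
It fails at once if another loose thing on the bench is shifted more than 25 mm or knocked over (distance of any of grey_drum, jar, vial, tin, crucible, brush, compound_bar from where it was at the start of the episode above 0.025 m or angle between any of grey_drum, jar, vial, tin, crucible's own z axis and vertical above 0.35 rad).
It fails at once if the white drum is dropped onto the spindle (moving faster than 0.5 m/s around it) (horizontal distance between white_drum and spindle_seat below 0.008 m and z of white_drum in the frame of spindle_seat below 0.055 m and linear speed of white_drum above 0.5 m/s).
It also fails if it takes over 72 s, if anything falls off the work surface, if the arm or the gripper's body presses on something with over 40 N, if the wrist force passes 120 N, or if a joint passes its speed limit or range.

## Working session

There is one attempt and no reset: what is moved stays moved. The work goes in short steps, each a Python script; the robot and the scene stay as the last script left them, time stands still between calls to the robot, and variables do not carry over. Pictures are saved under pics/ and viewed, about 8 in all and at most 12, crops included, and the job is handed in when it is done.

```bash
mkdir -p pics; ls; cat > h.py <<'E'
import numpy as np, cv2
from bench import arm, eyes, nets
def K(p):
    f=240/np.tan(np.radians(p["vfov"])/2)
    return np.array([[f,0,p["cx"]],[0,f,p["cy"]],[0,0,1.]])
def ray(p,uv):
    n=cv2.undistortPoints(np.array([[uv]],float),K(p),np.array(p["D"],float))[0,0]
    R=np.array(p["R"]);t=np.array(p["t"])
    return -R.T@t, R.T@np.array([n[0],n[1],1])
def at_z(p,uv,z):
    o,d=ray(p,uv); return o+d*(z-o[2])/d[2]
def proj(p,X):
    return cv2.projectPoints(np.array(X,float).reshape(-1,1,3),cv2.Rodrigues(np.array(p["R"]))[0],np.array(p["t"],float),K(p),np.array(p["D"],float))[0][:,0]
def save(p,name): cv2.imwrite("pics/"+name,cv2.cvtColor(p["color"],cv2.COLOR_RGB2BGR))
def px(a): return np.array(a)*[640,480]
E
python3 - <<'E'
from h import *
print(arm.tips_ahead, arm.read_orientation(), arm.read_t())
Z=dict(white_drum=.003,grey_drum=.003,spindle_seat=.03,paddle_top=.105,unit=0,pad=0,jar=.003,vial=.003,tin=.003,crucible=.003,compound_bar=0)
for c in ("top","side"):
    p=eyes.snapshot(c); save(p,c+"0.png"); print(c,ray(p,(320,240)))
    for n,z in Z.items():
        for r in nets.place_of(p,n)[:3]:
            print(n,round(r["conf"],2),px(r["at"]).round(1),at_z(p,px(r["at"]),z).round(4))
E
```

```text
pics
0.1734 [ 5.41306511e-01  8.40824866e-01  4.34293061e-04 -7.85597871e-04] 0.0
top (array([0.260766  , 0.12633645, 1.43553685]), array([ 0.19204819, -0.02720561, -0.98109127]))
white_drum 0.85 [245.6 179. ] [0.7132 0.299  0.003 ]
white_drum 0.81 [159.3 273.2] [0.441  0.5247 0.003 ]
white_drum 0.78 [204.2 182.4] [0.7012 0.4155 0.003 ]
grey_drum 0.87 [306.4 262.6] [0.4775 0.1232 0.003 ]
grey_drum 0.63 [296.6 225.5] [0.581  0.1521 0.003 ]
spindle_seat 0.69 [451.9 232.4] [ 0.5635 -0.2747  0.03  ]
paddle_top 0.59 [416.9 219.3] [ 0.5805 -0.1622  0.105 ]
unit 0.89 [454.1 235.6] [ 0.561  -0.2891  0.    ]
pad 0.9 [263.6 251.7] [0.5062 0.2414 0.    ]
jar 0.56 [261. 235.] [0.5524 0.2499 0.003 ]
vial 0.7 [231.9 271.1] [0.4505 0.3261 0.003 ]
tin 0.72 [294.2 224.3] [0.5843 0.1588 0.003 ]
crucible 0.72 [269.  270.2] [0.4548 0.2249 0.003 ]
crucible 0.34 [452.6 310.7] [ 0.3514 -0.2768  0.003 ]
compound_bar 0.95 [322.5 183.7] [0.7043 0.0813 0.    ]
compound_bar 0.68 [304.8 263. ] [0.4768 0.1274 0.    ]
compound_bar 0.54 [269.3 273.9] [0.445  0.2239 0.    ]
side (array([0.049743  , 0.8516602 , 0.893
[... 187 characters left out ...]
1.7] [0.708  0.3163 0.003 ]
grey_drum 0.82 [335.  274.9] [0.4764 0.1299 0.003 ]
spindle_seat 0.81 [389.3 162.1] [ 0.5698 -0.2865  0.03  ]
spindle_seat 0.7 [245.9 326.5] [0.532  0.3686 0.03  ]
paddle_top 0.8 [362.8 159.1] [ 0.5851 -0.1608  0.105 ]
paddle_top 0.49 [268.2 300.3] [0.4951 0.3393 0.105 ]
unit 0.68 [388.1 168.1] [ 0.5768 -0.2987  0.    ]
pad 0.94 [292.  306.2] [0.5034 0.2553 0.    ]
jar 0.82 [271.7 298.1] [0.5504 0.2639 0.003 ]
vial 0.76 [289.6 342.4] [0.4513 0.3346 0.003 ]
tin 0.64 [295.1 262. ] [0.5726 0.1481 0.003 ]
crucible 0.74 [312.4 305.5] [0.4677 0.2313 0.003 ]
compound_bar 0.6 [264.2 230.7] [ 0.698   0.1024 -0.    ]
compound_bar 0.22 [465.2 204.1] [ 0.3384 -0.2736  0.    ]
```

View pics/top0.png

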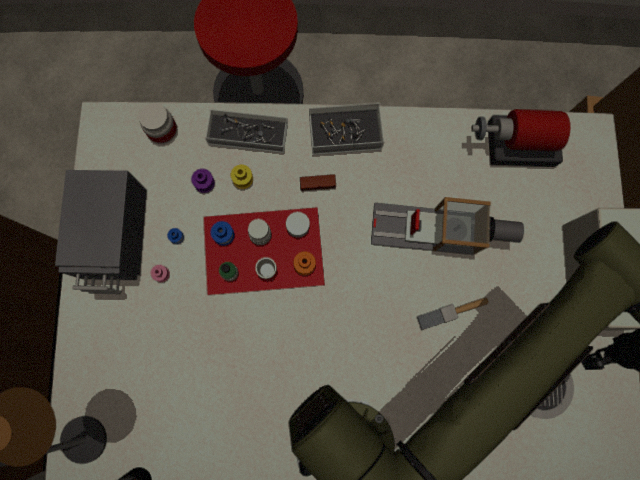

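View pics/side0.png

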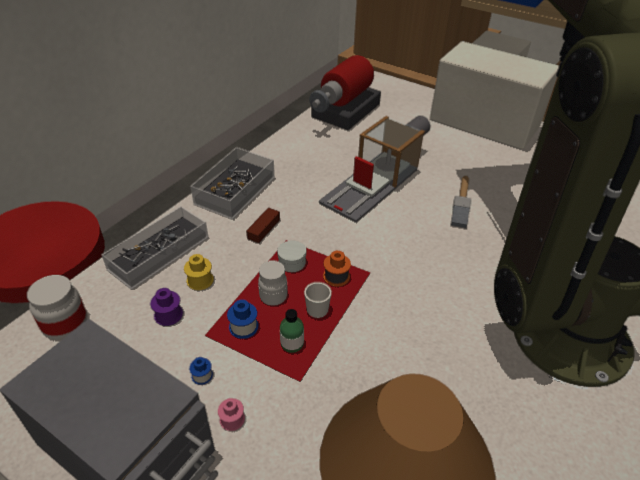

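The wanted drum is the blue-hubbed one on the pad: top (222,232), side (243,318). The smaller blue one off the pad is a look-alike. The unit is at top (450,228), with its red paddle at (417,220). I'll go above the unit for a wrist view.

```bash
cat >> h.py <<'E'
def q(deg): a=np.radians(deg)/2; return [np.cos(a),np.sin(a),0,0]   # jaws along heading deg, tool down
E
python3 - <<'E'
from h import *
for a in (82,-98): print(a,arm.ik([.575,-.15,.40],q(a)))
arm.movep([.575,-.17,.42],q(82))
p=eyes.snapshot("wrist"); save(p,"w1.png"); print(ray(p,(320,240)))
for n,z in dict(spindle_seat=.03,paddle_top=.105,unit=0).items():
    for r in nets.place_of(p,n)[:2]: print(n,round(r["conf"],2),px(r["at"]).round(1),at_z(p,px(r["at"]),z).round(4))
t=eyes.snapshot("top")
big=cv2.resize(t["color"][190:260,360:500],None,fx=5,fy=5,interpolation=cv2.INTER_CUBIC)
for n,z in dict(white_drum=.003).items():
    for c in ("top","side"):
        s=eyes.snapshot(c)
        b=cv2.cvtColor(s["color"],cv2.COLOR_RGB2HSV)
        m=((b[...,0]>100)&(b[...,0]<125)&(b[...,1]>150)&(b[...,2]>50)).astype(np.uint8)
        k,l,st,ce=cv2.connectedComponentsWithStats(m)
        for i in range(1,k):
            if st[i,4]>60: print(c,st[i],ce[i].round(1),at_z(s,ce[i],.055).round(4))
print(arm.read_t())
E
```

```text
82 [ 0.08183388  0.02442623  0.06019609  0.         -1.60656618 -1.79225655]
-98 [ 0.08183388  0.02442623  0.06019609  0.         -1.60656618  1.34933611]
(array([ 0.51110167, -0.16117809,  0.38936194]), array([ 0.25693654, -0.0227664 , -0.96624678]))
paddle_top 0.82 [326.4 237.7] [ 0.5855 -0.1624  0.105 ]
unit 0.67 [210.7 221.6] [ 0.5766 -0.2883  0.    ]
top [211 222  23  22 316] [221.4 231.9] [0.5485 0.3513 0.055 ]
top [168 229  14  14 130] [174.4 235.1] [0.5376 0.4767 0.055 ]
side [228 300  29  26 546] [241.5 313.2] [0.5458 0.3624 0.055 ]
side [229 322  29  16  73] [244.4 333. ] [0.5105 0.396  0.055 ]
side [190 358  21  18 281] [199.7 366.8] [0.528  0.4985 0.055 ]
3.3583
```

View pics/w1.png

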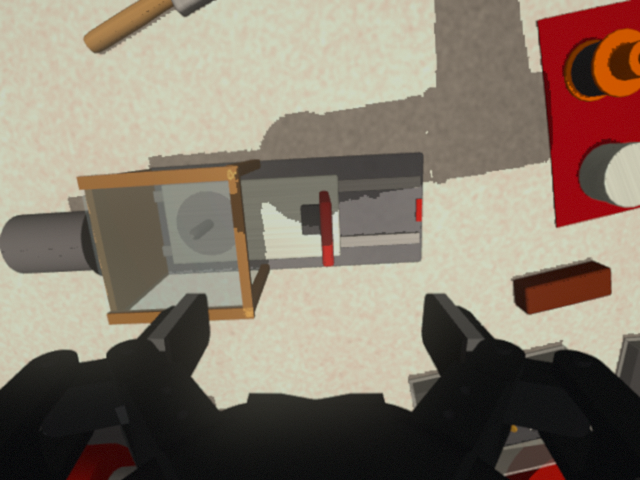

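The wrist view shows the hood top frame with corners near (79,178), (242,167), (254,317) and (110,322). The paddle's top edge is around (325,192)-(328,265), and the base end runs (422,153)-(421,262).

```bash
python3 - <<'E'
from h import *
p=eyes.snapshot("wrist")
H=[at_z(p,u,.126)[:2] for u in [(79,178),(242,167),(254,317),(110,322)]]
H=np.array(H);print("hood",H.round(4),H.mean(0).round(4),[np.linalg.norm(H[i]-H[i-1]).round(4) for i in range(4)])
print("angles",[np.degrees(np.arctan2(*(b-a)[::-1])).round(1) for a,b in ((H[0],H[1]),(H[3],H[2]),(H[0],H[3]),(H[1],H[2]))])
for z in (.01,.015,.02): print("base end",[at_z(p,u,z)[:2].round(4) for u in [(422,153),(421,262)]])
b=cv2.cvtColor(p["color"],cv2.COLOR_RGB2HSV)
m=(((b[...,0]<8)|(b[...,0]>172))&(b[...,1]>150)&(b[...,2]>60)).astype(np.uint8); m[:,:300]=0;m[:,350:]=0;m[300:]=0
v,u=np.nonzero(m); print("paddle px",u.min(),u.max(),v.min(),v.max())
for r in (v.min()+3,(v.min()+v.max())//2,v.max()-3): print(r,u[v==r].min(),u[v==r].max(),at_z(p,(u[v==r].min(),r),.105).round(4),at_z(p,(u[v==r].max()+1,r),.105).round(4))
c=cv2.cvtColor(p["color"][140:330,60:440],cv2.COLOR_RGB2BGR)
cv2.imwrite("pics/w1c.png",cv2.resize(c,None,fx=2.1,fy=2.1,interpolation=cv2.INTER_CUBIC))
E
```

```text
hood [[ 0.5088 -0.3384]
 [ 0.519  -0.2156]
 [ 0.6379 -0.2289]
 [ 0.6267 -0.349 ]] [ 0.5731 -0.283 ] [np.float64(0.1184), np.float64(0.1232), np.float64(0.1196), np.float64(0.1206)]
angles [np.float64(85.2), np.float64(84.7), np.float64(-5.1), np.float64(-6.4)]
base end [array([ 0.5342, -0.0521]), array([ 0.6532, -0.061 ])]
base end [array([ 0.5339, -0.0536]), array([ 0.6513, -0.0623])]
base end [array([ 0.5336, -0.055 ]), array([ 0.6494, -0.0637])]
paddle px 320 332 192 265
195 320 326 [ 0.5501 -0.1625  0.105 ] [ 0.5508 -0.157   0.105 ]
228 321 330 [ 0.5769 -0.1654  0.105 ] [ 0.578  -0.1573  0.105 ]
262 323 332 [ 0.606  -0.1676  0.105 ] [ 0.6072 -0.1594  0.105 ]
```

View pics/w1c.png

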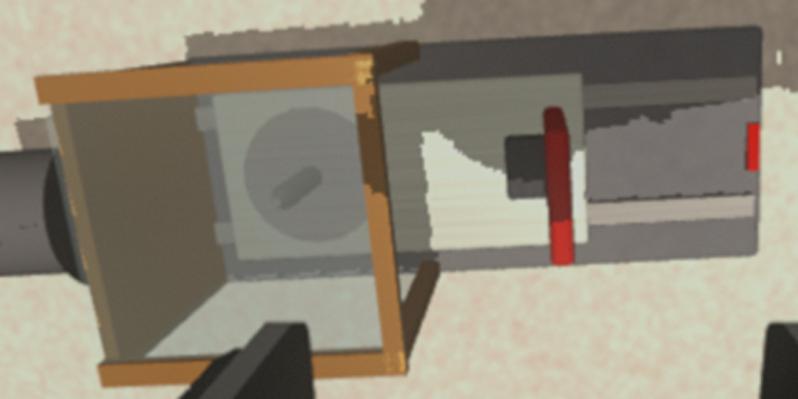

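```bash
python3 - <<'E'
from h import *
uy=np.array([np.cos(np.radians(85.3)),np.sin(np.radians(85.3)),0])
P=np.array([.582,-.162,0]); g=P+.02*uy
arm.movep([*g[:2],.34],q(85.3)); arm.line_to([*g[:2],.236],.1)
print(arm.read_ft_force()); arm.clamp(40); print("gap",arm.read_finger_gap(),arm.read_ft_force())
s=np.array(arm.read_eef_pos()); 
arm.line_to(s+.10*uy,.1); f0=np.dot(arm.read_ft_force(),uy); print("f",f0)
d=.10
while d<.165:
    d+=.002; arm.line_to(s+d*uy,.03); f=np.dot(arm.read_ft_force(),uy)
    print(round(d,3),round(f,1),end="; ")
    if f<f0-12: break
print(arm.read_eef_pos(),arm.read_finger_gap(),arm.read_t())
E
```

```text
[-0.58264587 -0.07259029  0.89896602]
gap 0.009567009811907019 [-1.00343534 -2.55459693  5.48125563]
f 1.6469287817513094
0.102 -0.5; 0.104 -0.9; 0.106 -1.3; 0.108 -1.6; 0.11 -2.1; 0.112 -2.3; 0.114 -2.2; 0.116 -2.5; 0.118 -2.3; 0.12 -1.0; 0.122 -1.7; 0.124 -1.7; 0.126 -1.5; 0.128 -9.3; 0.13 -16.6; [ 0.59472038 -0.01573074  0.23681206] 0.009385399940045515 10.6083
```

```bash
python3 - <<'E'
from h import *
s=np.array(arm.read_eef_pos()); arm.open_gripper(); arm.line_to(s+[0,0,.16],.2)
arm.movep([.585,-.135,.42],q(85.3))
p=eyes.snapshot("wrist"); save(p,"w2.png")
big=cv2.cvtColor(p["color"],cv2.COLOR_RGB2BGR)
for n,z in dict(spindle_seat=.03,paddle_top=.105).items():
    for r in nets.place_of(p,n)[:2]: print(n,round(r["conf"],2),px(r["at"]).round(1),at_z(p,px(r["at"]),z).round(4))
print(arm.read_t())
E
```

```text
spindle_seat 0.87 [313.6 213.1] [ 0.5868 -0.1371  0.03  ]
paddle_top 0.69 [462.9 228.7] [ 0.5959 -0.0147  0.105 ]
12.9833
```

View pics/w2.png

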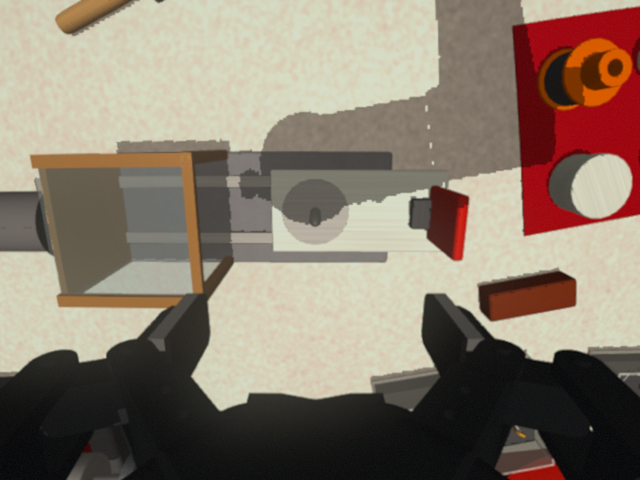

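The carriage is out. The seat disc is around (315,211), about 33 px in radius, with the spindle tip near (315,224). I'll check that with a projected overlay, then view the drum from the wrist in the same step.

```bash
cat >> h.py <<'E'
def ring(p,img,c,z,r,col,S,o):
    a=np.linspace(0,2*np.pi,60); X=np.c_[c[0]+r*np.cos(a),c[1]+r*np.sin(a),0*a+z]
    cv2.polylines(img,[((proj(p,X)-o+.5)*S).astype(np.int32)],True,col,1)
def crop(p,c,S,w,h):
    o=np.array([int(c[0]-w/2),int(c[1]-h/2)]); im=cv2.cvtColor(p["color"],cv2.COLOR_RGB2BGR)[o[1]:o[1]+h,o[0]:o[0]+w]
    return cv2.resize(im,None,fx=S,fy=S,interpolation=cv2.INTER_CUBIC),o
E
python3 - <<'E'
from h import *
p=eyes.snapshot("wrist"); c=(.587,-.1366)
im,o=crop(p,(315,212),5,80,90)
ring(p,im,c,.03,.034,(0,0,255),5,o); ring(p,im,c,.082,.002,(0,255,0),5,o); ring(p,im,c,.03,.0055,(255,0,0),5,o)
arm.movep([.55,.345,.42],q(120))
p=eyes.snapshot("wrist")
for r in nets.place_of(p,"white_drum")[:3]: print(round(r["conf"],2),px(r["at"]).round(1),at_z(p,px(r["at"]),.003).round(4))
b=cv2.cvtColor(p["color"],cv2.COLOR_RGB2HSV)
m=((b[...,0]>100)&(b[...,0]<125)&(b[...,1]>150)&(b[...,2]>40)).astype(np.uint8)
k,l,st,ce=cv2.connectedComponentsWithStats(m)
for i in range(1,k):
    if st[i,4]>300: print(st[i],ce[i].round(1),at_z(p,ce[i],.055).round(4))
e=px(nets.place_of(p,"white_drum")[0]["at"]); c=at_z(p,e,.003)
im2,o=crop(p,e,3,130,150)
for z,r in ((.003,.03),(.047,.03),(.071,.016)): ring(p,im2,c,z,r,(0,0,255),3,o)
print(arm.read_t(), at_z(p,(320,240),0))
im2=im2[:450]; H=np.zeros((450,400+im2.shape[1],3),np.uint8); H[:,:400]=im[:450]; H[:im2.shape[0],400:]=im2
cv2.imwrite("pics/c3.png",H); save(p,"w3.png")
E
```

```text
0.98 [218.5 308.8] [0.7149 0.3059 0.003 ]
0.84 [502.6 197. ] [0.4391 0.5174 0.003 ]
0.68 [425.8 262. ] [0.5439 0.4858 0.003 ]
[296 216  58  33 701] [322.  235.8] [0.5654 0.3599 0.055 ]
[414 254  36  33 706] [432.2 270.3] [0.5412 0.4729 0.055 ]
14.9417 [0.58241573 0.36831836 0.        ]
```

View pics/c3.png

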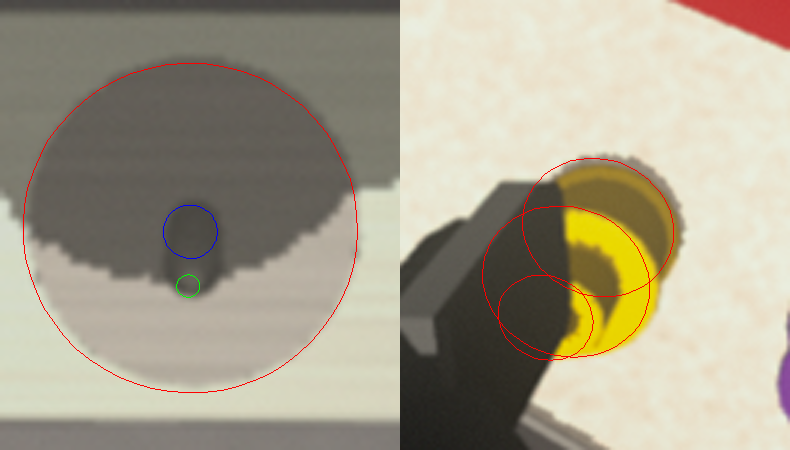

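Spindle overlay fits to within 1 mm: seat at (0.5865, -0.1366). The net picked the yellow look-alike on the right, so I'll overlay my own drum estimate.

```bash
python3 - <<'E'
from h import *
arm.movep([.52,.345,.42],q(45))
p=eyes.snapshot("wrist"); c=(.548,.354)
e=proj(p,[*c,.045])[0]; im,o=crop(p,e,4,130,130); print(e,o)
for z,r in ((.003,.03),(.047,.03),(.071,.016)): ring(p,im,c,z,r,(0,0,255),4,o)
for r in nets.place_of(p,"white_drum")[:3]: print(round(r["conf"],2),px(r["at"]).round(1),at_z(p,px(r["at"]),.003).round(4))
cv2.imwrite("pics/c4.png",im)
for i in range(3):print([ (proj(p,[c[0]+.001*(i==0),c[1]+.001*(i==1),.047])[0]-proj(p,[*c,.047])[0]).round(2)])
E
```

```text
Traceback (most recent call last):
bench.IKError: the arm cannot take that pose within its joint ranges
```

```bash
python3 - <<'E'
from h import *
arm.movep([.53,.335,.42],q(135))
p=eyes.snapshot("wrist"); c=(.548,.354)
e=proj(p,[*c,.045])[0]; im,o=crop(p,e,4,130,130); print(e,o)
for z,r in ((.003,.03),(.047,.03),(.071,.016)): ring(p,im,c,z,r,(0,0,255),4,o)
cv2.imwrite("pics/c4.png",im)
for i in range(2):print((proj(p,[c[0]+.001*(i==0),c[1]+.001*(i==1),.047])[0]-proj(p,[*c,.047])[0]).round(2))
E
```

```text
[317.01891363 238.35761655] [252 173]
[-0.71  0.69]
[0.71 0.69]
```

View pics/c4.png

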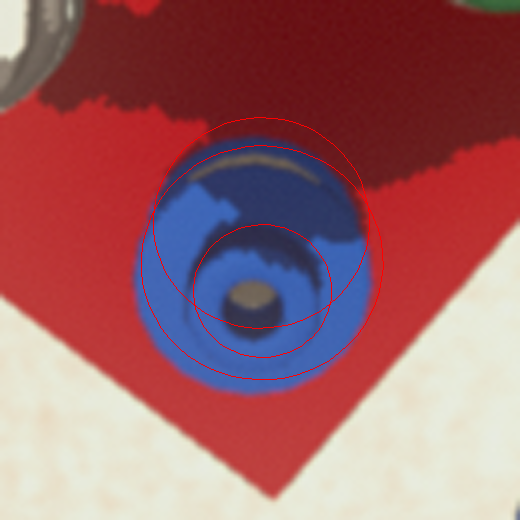

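Correcting for the overlay's offset of about (-2, +3.5) px puts the drum at (0.552, 0.3552). Now grasping by the neck.

```bash
python3 - <<'E'
from h import *
c=(.552,.3552)
arm.movep([*c,.32],q(135)); f0=np.array(arm.read_ft_force()); arm.line_to([*c,.224],.1)
print("df",np.array(arm.read_ft_force())-f0); arm.clamp(50); print("gap",arm.read_finger_gap(),np.array(arm.read_ft_force())-f0)
arm.line_to([*c,.40],.15); print("gap",arm.read_finger_gap(),np.array(arm.read_ft_force())-f0)
arm.movep([.5865,-.1366,.40],q(135)); arm.line_to([.5865,-.1366,.325],.1)
ims=[]
for n,cc in (("wrist",None),("side",None)):
    p=eyes.snapshot(n); e=proj(p,[.5865,-.1366,.09])[0]; print(n,e)
    S=3 if n=="wrist" else 5; w=130 if S==3 else 78
    e=np.clip(e,w/2,[640-w/2,480-w/2]); im,o=crop(p,e,S,w,w)
    ring(p,im,(.5865,-.1366),.03,.034,(0,0,255),S,o); ring(p,im,(.5865,-.1366),.104,.03,(0,255,0),S,o); ims.append(im[:390,:390])
cv2.imwrite("pics/c5.png",np.hstack(ims)); print(arm.read_eef_pos(),arm.read_t(),arm.read_ft_force())
E
```

```text
df [-0.19246657  0.80238192  0.14436829]
gap 0.029875601214753272 [-0.35540194  0.60972291  1.01819653]
gap 0.029553218939523528 [ 0.74738251  0.32195513 -3.25225638]
wrist [316.71828071 254.91267982]
side [356.95041359 168.50057466]
[ 0.58668208 -0.13663868  0.32616156] 21.6167 [-0.38514229 -0.41442946 -1.95748989]
```

View pics/c5.png

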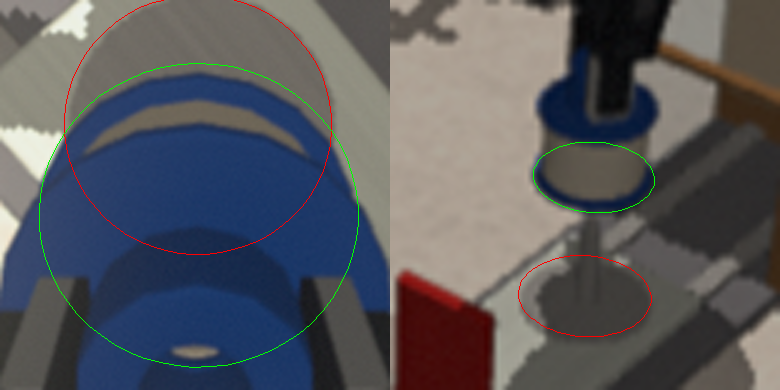

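The drum is upright and its lower flange matches the predicted ring above the seat to about 1 mm. Lowering it with force checks.

```bash
python3 - <<'E'
from h import *
x=[.5865,-.1366]; f0=np.array(arm.read_ft_force())
z=.311; arm.line_to([*x,z],.05)
while z>.246:
    z-=.003 if z>.258 else .001; arm.line_to([*x,z],.04); f=np.array(arm.read_ft_force())-f0
    print(round(z,3),f.round(1),end="; ")
    if f[2]>(8 if z>.258 else 6) or np.hypot(*f[:2])>12: break
print(arm.read_eef_pos(),arm.read_finger_gap(),arm.read_t())
E
```

```text
0.308 [ 0.7  0.3 -0.1]; 0.305 [-0.1  0.4  0.6]; 0.302 [ 0.5 -0.5  0.3]; 0.299 [-0.4  0.4  0.1]; 0.296 [ 0.5 -0.1  0.5]; 0.293 [0.4 0.2 0.3]; 0.29 [0.5 0.7 0.1]; 0.287 [ 0.5  0.5 -0.6]; 0.284 [-0.2  0.3  0.5]; 0.281 [-0.3  0.1  0.4]; 0.278 [0.6 1.1 0.2]; 0.275 [ 0.5  0.8 -0.2]; 0.272 [ 1.5  0.4 -0.5]; 0.269 [ 0.7  0.1 -0.5]; 0.266 [ 0.6 -0.3  0.3]; 0.263 [1.1 0.4 0.6]; 0.26 [0.6 0.9 0.1]; 0.257 [-0.5  0.2  0.2]; 0.256 [0.6 0.6 0.9]; 0.255 [ 0.1 -0.2 -0.4]; 0.254 [-0.3  0.8 -0.3]; 0.253 [1.3 0.3 0.4]; 0.252 [0.5 0.6 0.2]; 0.251 [-1.4  1.8  3.5]; 0.25 [-4.6  1.8  8.1]; [ 0.58646999 -0.13659659  0.25142631] 0.02945708809781114 28.3
```

Seat contact came at z≈0.251, as predicted. Releasing, then checking.

```bash
python3 - <<'E'
from h import *
x=[.5865,-.1366]
arm.line_to([*x,.251],.04); arm.open_gripper(); arm.hold(.3); arm.line_to([*x,.30],.06); arm.line_to([*x,.42],.2)
ims=[]
for n in ("wrist","side"):
    p=eyes.snapshot(n); e=proj(p,[*x,.06])[0]
    S=4 if n=="wrist" else 6; w=390//S; im,o=crop(p,e,S,w,w)
    for z,r in ((.03,.03),(.074,.03),(.098,.016)): ring(p,im,x,z,r,(0,255,0),S,o)
    ims.append(cv2.resize(im,(390,390)))
cv2.imwrite("pics/c6.png",np.hstack(ims)); print(arm.read_t())
E
```

```text
31.25
```

View pics/c6.png

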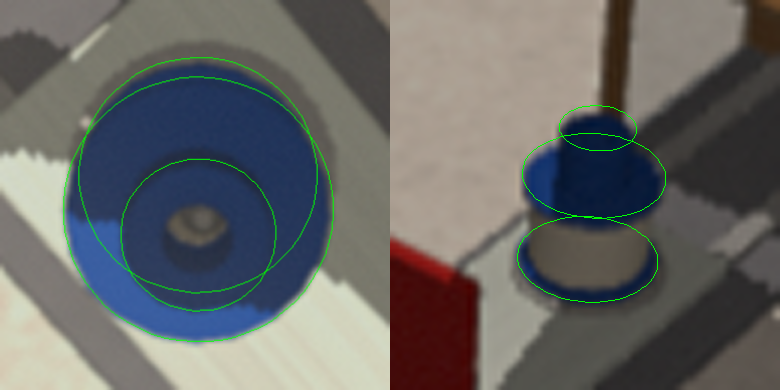

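The drum is seated: lower and upper flange match the prediction in both views. Pushing the carriage in with closed fingers on the paddle's outer face.

```bash
python3 - <<'E'
from h import *
uy=np.array([np.cos(np.radians(85.3)),np.sin(np.radians(85.3)),0])
P=np.array([.5963,-.017,.235]); s=P+.045*uy
arm.movep(s+[0,0,.15],q(175.3)); arm.clamp(40); arm.line_to(s,.12)
f0=np.dot(arm.read_ft_force(),uy)
arm.line_to(s-.165*uy,.07); print("push f",np.dot(arm.read_ft_force(),uy)-f0)
d=.165
while d<.200:
    d+=.0015; arm.line_to(s-d*uy,.03); f=np.dot(arm.read_ft_force(),uy)-f0
    print(round(d,4),round(f,1),end="; ")
    if f>15: break
e=np.array(arm.read_eef_pos()); print(e,arm.read_t())
arm.line_to(e+.04*uy,.1); arm.line_to(e+.04*uy+[0,0,.17],.2)
arm.movep([.575,-.11,.43],q(85.3))
p=eyes.snapshot("wrist"); save(p,"w7.png"); 
for r in nets.place_of(p,"paddle_top")[:1]: print(at_z(p,px(r["at"]),.105))
x=np.array([.5865,-.1366])-.15*uy[:2]
a=[]
for n in ("wrist","side"):
    p=eyes.snapshot(n); c=proj(p,[*x,.06])[0]; c=np.clip(c,[60,60],[580,420]); im,o=crop(p,c,4,98,98)
    for z,r in ((.03,.03),(.074,.03),(.098,.016)): ring(p,im,x,z,r,(0,255,0),4,o)
    a.append(im)
cv2.imwrite("pics/c7.png",np.hstack(a)); print(arm.read_t())
E
```

```text
push f 1.6783448502395797
0.1665 2.7; 0.168 2.0; 0.1695 0.9; 0.171 1.5; 0.1725 1.3; 0.174 1.4; 0.1755 1.4; 0.177 4.1; 0.1785 9.7; 0.18 16.3; [ 0.58549417 -0.14912045  0.23496042] 39.1333
[ 0.58082881 -0.16284126  0.105     ]
42.3083
```

View pics/c7.png

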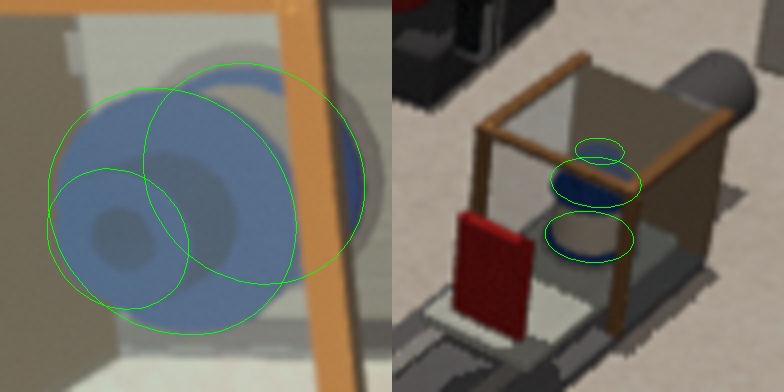

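The overlay has the drum upright on its seat under the hood. The push ended in a sharp rise from about 1.5 to 16 N, like the outer stop. The net has the paddle travelling 148.6 mm, so the carriage is about 1–2 mm from fully in. Handing in.

```bash
python3 - <<'E'
from h import *
arm.hold(.3); print(arm.read_t(),arm.read_ft_force()); arm.close_job()
E
```

```text
42.6083 [ 0.07882174 -0.66102824 -0.46399322]
the job is handed in; nothing more can be done
```

I carried out the whole sequence and handed it in at 42.6 s of the 72 s allowed. The interface gave no verdict.

- **Drawing out:** I gripped the red paddle and pulled the carriage until the force rose to about 16 N at its outer stop.
- **Loading:** I picked the blue-hubbed white drum off the pad by its neck and lowered it over the spindle. Forces stayed under 2 N until it touched the seat at the predicted height, and then I released it.
- **Pushing in:** I pushed the carriage back with closed fingers until the force rose from about 1.5 N to 16 N, which I read as the inner stop. The arm then withdrew, and the tool force was close to zero.

**Last checks:**
- **Drum:** The final camera overlay shows it upright on its seat under the hood. It appears about 2 mm outward of the predicted fully-in position in the wrist view, which is within calibration error.
- **Carriage:** The paddle moved 148.6 mm by the network's readings, so the carriage should be 1–2 mm from fully in. Estimates of the paddle's final position differed by 2–4 mm, still within the 6 mm limit.
- **Drum grip:** The finger gap on the neck read 29.9 mm against its 32 mm diameter. I did not explain the difference, but the drum looked upright and seated normally.
- **Other items:** I did not measure their positions again afterwards. Apart from the jaws closing on the paddle and the drum touching its seat, I saw no unexpected contact forces.

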